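# Find the concealed catch of the card chest and spring its drawer

## Task

The wooden card chest has a drawer without a handle, held by a concealed catch: a thumb plate of the same wood let into the flat top panel. Feel along the panel with the fingertips until you find the plate that gives, press it right in so that the drawer springs open, then let the plate come back up and take the hand away. Pick nothing up, and leave the other things on and around the chest where they stand.

Things in the scene. Friction and masses are not known exactly. Their poses are not given: they have to be found in the camera images.
- chest: Low wooden chest fixed to the table, 240 mm (its x, depth) by 372 mm (its y, width); origin at the centre of its underside; z up; its -x side, roughly towards the robot, is the drawer front. Level top 120 mm above the table for 90 mm either side of the middle in y; beyond that, to 186 mm, raised end decks 128 mm up, each carrying a small loose thing up to 36 mm high.
- top_mid (a point): Middle of the chest's flat top, 120 mm above the table, axes as the chest's. The catch's thumb plate lies in this top: a rectangle 60 mm (x) by 48 mm (y) of the same wood, a fine outline in the panel. Its centre has x = 0 but y anywhere from -45 to +45 mm from this point, different each time. All the rest of the top is rigid.
- catch (a joint): How far the thumb plate is pressed in, m: 0 at rest (its face 2 mm below the top), 0.006 fully in. Sprung: 1.5 N starts it, 6 N takes it fully in, it rises when let go; between about 0.004 and 0.0055 it frees the drawer. It sinks straight down, so the fingertips must lie within its 63 mm (x) by 51 mm (y) opening: shut fingers side by side along the chest's x fit.
- drawer (a joint): How far the drawer stands out towards the chest's -x, m: 0 shut, 0.04 sprung fully out. Latched, it cannot be pulled. Once the catch frees it, its own spring (2.5 to 5 N) pushes it out within a second and it stays out. Its front, with a label holder, is 340 mm wide, 12 to 98 mm above the table.
- weight: Loose aluminium record weight, 72 mm in diameter, 36 mm high, with a narrower grip on top, standing on one of the chest's end decks; origin at the centre of its underside. To be left alone.
- brush: Loose record brush, 110 mm (its x) by 34 mm, 24 mm high, dark wooden back on black pad, lying on the other end deck; origin at the centre of its underside. To be left alone.
- adapter: Loose small aluminium centre adapter, a disc 38 mm across and 8 mm high with a hole, lying on the chest's flat top near its far (+x) edge; origin at the centre of its underside. To be left alone.
- mug: Loose white mug, 80 mm across, 95 mm high, beside the chest; origin at the centre of its underside. To be left alone.
- cleaner: Loose white bottle, 52 mm across, 150 mm high, beside the chest; origin at the centre of its underside. To be left alone.
- tape: Loose cardboard ring (empty tape core), 100 mm across, 24 mm high, beside the chest; origin at the centre of its underside. To be left alone.
- cardbox: Loose open wooden box of cards, 100 mm by 140 mm, about 90 mm high, to the right of the chest; origin at the centre of its underside. To be left alone.

How it is judged:
By the outcome, as a careful person would: the job done as asked, in the order asked, and still so for the second after the job is handed in, with the robot touching nothing.
It also fails if it takes over 51 s, if anything falls off the work surface, if the arm or the gripper's body presses on something with over 40 N, if the wrist force passes 120 N, or if a joint passes its speed limit or range.

## Robot

A 6-joint arm with a two-finger parallel gripper is mounted at the origin on the work surface. World frame = base frame: x ahead of the robot, y to its left, z up, the work surface at z = 0. Lengths are in m, angles in degrees, forces in N, time in s.
With the tool pointing down it reaches from about 0.275 to 0.75 m from the base axis. Payload 10.2 kg.
Tool frame: the origin (TCP) lies at the very end of the fingers, on their centre line; the grasp point (between the pads) lies 19 mm behind it; y points along the fingers, x is the direction in which the jaws open and shut, and the axes are right-handed (so a half turn about y gives the same grasp; the last joint's range is limited). The gripper opens to 85 mm and grips with 20 to 120 N. Pads are 22 mm wide; open, the fingers measure 114 mm over their backs; the gripper's body (76 mm by 85 mm) begins 54 mm behind the grasp point. The pads swing forward as they close: fully open they stand 13 mm farther back than shut.
Start: joints at [-77.315, 17.928, 85.812, -0, 76.261, -12.8], TCP at [0.226, -0.474, 0.231] pointing down, gripper open.
Joint ranges: [-168.41, 168.41], [-55.51, 124.54], [10.69, 146.95], [-70.63, 250.63], [1, 178], [-165.06, 165.06]. Speed limits (degrees/s): [136.94, 136.94, 172.46, 180, 180, 180].

## Interface

Orientations are given as a 3x3 rotation matrix whose columns are the frame's x, y, z axes.
In Python, from station import ctrl gives the robot as it stands. The module is installed in compiled form; this text tells all that it offers.
- The arm moves only by the tool carry_out, never from a script. Its argument "commands" is a list of rows, each a list of 4 numbers: the shift along the tool's x, y, z in units of 0.15 m (1.0 is 0.15 m), then the turn about the tool's y in units of pi rad (1.0 is pi rad). A call has 1 to 12 rows; each row is the pose to reach, as a shift and turn from the pose commanded when the call began, along the tool's axes at that moment, turning the shorter way round; what a row does not reach only later rows make up. A row lasts 1/8 s, in which the tool goes at most 62.5 mm and 10.7 degrees, less where a joint would pass 70% of its speed; a pose out of reach is approached as far as the arm can. A call with a number of a shift or a turn outside -1 to 1 is refused whole. A call with a gripper value outside its range is refused whole. "jaw" is the opening, from 0 (shut) to 1 (fully open), set as the call begins (left out, the last holds). The fingers move at their own pace and stop on an object; "newtons" is the grip in N (left out, the last holds). Time passes only in rows, so rows that repeat a pose let the fingers close. It gives the time, the measured TCP pose, the force and the opening at its end, in the units of the state.
- ctrl.state(): the state, without advancing time (a new reading comes with each control period).
- ctrl.grab_frame(name): name is "scene" or "top"; returns a dict with "color" (420x560x3 uint8, blue, green, red), "depth" (420x560 float32, m along the optical axis (not along the pixel's ray), 0 where there is no reading), "vfov" (degrees; the focal length in pixels is half the picture's height over the tangent of half this angle, whatever the lens; pixels are square), "cx", "cy" (the principal point, pixels), "R" (3x3) and "t" (3): a world point X has camera coordinates R X + t. Camera axes: x right, y down, z forward; pixel columns grow to the right and rows downward; lengths in m; the calibration is good to about 2 mm. A picture is of the moment at which its call begins.
- ctrl.job_done(): hands the job in, once; it reports no verdict.
Trained networks look in a picture, given as the dict that the camera call returned (one of the last four; its "shot" number tells which), for a name from the list of things; names that differ only in an ending like _2 or _b are one class to them, and where a whole thing is asked for, a point or a joint stands for the part that bears it (a point fixed in the world has none). Each returns a list of dicts, best first, with "score" (0 to 1); they miss things now and then, are a little off and sometimes report something else, mostly with a low value. They report only what shows in the picture. A call takes as long as a camera call.
- ctrl.cut_out(picture, thing): "pixels" (420x560 bool, what is visible of it) and "pixel" ([column, row] in pixels, amid what is visible of it).
- ctrl.pinpoint(picture, thing): "pixel" ([column, row] in pixels: a listed point, or the origin of a listed thing).
The state is a dict: "t": time; "q": joint angles; "joint_velocities": joint speeds; "tau": joint torques, N m; "tool_pos": TCP position; "tool_rot": TCP orientation; "force": force on the tool from outside, world axes, zero at the start; "ft_torque": the same for the moment, N m; "width": finger opening in m.
Only numpy, scipy, OpenCV 4.12 (cv2) and the standard library are available. Lean on these libraries where they do the work, as an engineer would, in place of code of your own. Each camera call takes 0.05 s, during which the arm holds its last target.

## Working session

There is one attempt and no reset: what is moved stays moved. The work goes in short steps, Python scripts to look and compute and a tool call to move; the robot and the scene stay as the last step left them, time stands still between calls to the robot, and variables do not carry over. Pictures are saved under pics/ and viewed, and the job is handed in when it is done.

Besides the shell and the picture viewer there is one more tool, called after "Request:" as name(argument=value, ...), one argument or row to a line, values as JSON. carry_out: Moves the arm, as the interface text tells. Its arguments: {"type":"object","properties":{"commands":{"type":"array","items":{"type":"array","items":{"type":"number","minimum":-1,"maximum":1}}},"jaw":{"type":"number"},"newtons":{"type":"number"}},"required":["commands"]}

```bash
mkdir -p pics; cat > h.py <<'E'
import numpy as np,cv2
from station import ctrl
def f(p): return 210/np.tan(np.radians(p['vfov']/2))
def unproj(p,u,v,d):
    k=f(p);c=np.stack([(u-p['cx'])/k*d,(v-p['cy'])/k*d,d],-1)
    return (c-p['t'])@p['R']
def cloud(p):
    v,u=np.mgrid[0:420,0:560];return unproj(p,u,v,p['depth'])
def onplane(p,u,v,z):
    k=f(p);r=np.array([(u-p['cx'])/k,(v-p['cy'])/k,1])@p['R'];o=-p['R'].T@p['t']
    return o+r*(z-o[2])/r[2]
E
python3 - <<'E'
from h import *
s=ctrl.state();print(s['t'],s['tool_pos'],s['tool_rot'],s['force'],s['width'])
for n in('scene','top'):
    p=ctrl.grab_frame(n);cv2.imwrite(f'pics/{n}0.png',p['color']);C=cloud(p)
    for th in['chest','weight','brush','adapter','mug','cleaner','tape','cardbox']:
        for r in ctrl.cut_out(p,th)[:1]:
            m=r['pixels']&(p['depth']>0);q=C[m];print(n,th,round(r['score'],2),np.round(r['pixel']),np.round(np.median(q,0),3),np.round(np.percentile(q,[2,98],axis=0),3).tolist())
    for th in['top_mid','chest','catch']:
        for r in ctrl.pinpoint(p,th)[:2]:print(n,'pt',th,r['score'],r['pixel'],onplane(p,*r['pixel'],0.12 if th!='chest' else 0))
E
```

```text
0.0 [ 0.22583374 -0.47366321  0.23074631] [[ 4.30318819e-01 -3.04125008e-04  9.02676920e-01]
 [-9.02676106e-01  1.23969889e-03  4.30318848e-01]
 [-1.24991830e-03 -9.99999185e-01  2.58939383e-04]] [-0.69433028  0.01556724  0.26845354] 0.08490979351400753
scene chest 0.77 [283. 244.] [0.725 0.045 0.122] [[0.506, -0.179, 0.004], [0.753, 0.194, 0.132]]
scene weight 0.59 [334. 226.] [0.661 0.147 0.153] [[0.619, 0.115, 0.134], [0.683, 0.177, 0.167]]
scene brush 0.96 [228. 187.] [ 0.64  -0.126  0.153] [[0.584, -0.15, 0.133], [0.684, -0.109, 0.156]]
scene adapter 0.69 [271. 231.] [0.704 0.01  0.129] [[0.688, -0.006, 0.125], [0.723, 0.026, 0.132]]
scene mug 0.78 [170. 151.] [ 0.498 -0.416  0.062] [[0.428, -0.476, 0.002], [0.531, -0.377, 0.098]]
scene cleaner 0.64 [470. 237.] [0.51  0.447 0.085] [[0.485, 0.426, 0.008], [0.52, 0.472, 0.153]]
scene tape 0.91 [460. 290.] [0.654 0.449 0.024] [[0.603, 0.401, 0.002], [0.698, 0.494, 0.028]]
scene cardbox 0.56 [132. 188.] [ 0.67  -0.423  0.066] [[0.591, -0.519, 0.001], [0.706, -0.371, 0.09]]
scene pt chest 0.83 [279.6, 237.8] [ 6.24144413e-01 -3.91799111e-03  1.11022302e-16]
scene pt chest 0.41 [331.2, 226.7] [ 5.33854775e-01  1.10516564e-01 -1.11022302e-16]Traceback (most recent call last):
  File "<stdin>", line 9, in <module>
ValueError: it knows: adapter, brush, cardbox, chest, cleaner, mug, tape, top_mid, weight
```

```bash

python3 - <<'E'
from h import *
for n in('scene','top'):
    p=ctrl.grab_frame(n);cv2.imwrite(f'pics/{n}1.png',p['color']);C=cloud(p)
    for th in['chest','weight','brush','adapter']:
        for r in ctrl.cut_out(p,th)[:1]:
            m=r['pixels']&(p['depth']>0);q=C[m];print(n,th,round(r['score'],2),np.round(r['pixel']),np.round(np.median(q,0),3),np.round(np.percentile(q,[2,98],axis=0),3).tolist())
            if th=='chest':
                q=C[(C[...,2]>.09)&(C[...,2]<.139)&(abs(C[...,1])<.25)&(C[...,0]>.45)&(C[...,0]<.85)]
                print('rect',cv2.minAreaRect(q[:,:2].astype(np.float32)),len(q))
    for th in['top_mid']:
        for r in ctrl.pinpoint(p,th)[:2]:print(n,'pt',th,r['score'],r['pixel'],onplane(p,*r['pixel'],0.12))
    if n=='top':
        # rectified top view, 1 px = 0.5mm, at z=.12
        X,Y=np.meshgrid(np.arange(.79,.46,-.0005),np.arange(.22,-.22,-.0005),indexing='ij')
        P=np.stack([X,Y,0*X+.12],-1)@p['R'].T+p['t'];k=f(p)
        w=cv2.remap(p['color'],(P[...,0]/P[...,2]*k+p['cx']).astype(np.float32),(P[...,1]/P[...,2]*k+p['cy']).astype(np.float32),cv2.INTER_CUBIC)
        cv2.imwrite('pics/rect1.png',w[:600,:800]);print(w.shape); np.save('rect.npy',w)
E
```

```text
scene chest 0.98 [281. 245.] [0.727 0.047 0.122] [[0.508, -0.177, 0.006], [0.754, 0.194, 0.132]]
rect ((0.6769571304321289, 0.0014674514532089233), (0.37367600202560425, 0.35295918583869934), 86.31411743164062) 11377
scene weight 0.84 [333. 224.] [0.66  0.147 0.153] [[0.617, 0.111, 0.133], [0.683, 0.177, 0.167]]
scene brush 0.56 [229. 187.] [ 0.637 -0.126  0.153] [[0.58, -0.151, 0.13], [0.684, -0.107, 0.156]]
scene adapter 0.57 [271. 232.] [0.706 0.009 0.129] [[0.681, -0.008, 0.121], [0.723, 0.026, 0.132]]
scene pt top_mid 0.33 [171.2, 164.9] [ 0.59380812 -0.33695079  0.12      ]
top chest 0.9 [284. 206.] [0.6   0.001 0.127] [[0.499, -0.177, 0.075], [0.744, 0.188, 0.133]]
rect ((0.6721259355545044, 0.0013767778873443604), (0.4997119903564453, 0.35662001371383667), 89.52310943603516) 11324
top weight 0.63 [229. 188.] [0.644 0.14  0.153] [[0.614, 0.11, 0.135], [0.679, 0.172, 0.168]]
top brush 0.81 [329. 194.] [ 0.628 -0.13   0.152] [[0.577, -0.15, 0.131], [0.68, -0.108, 0.157]]
top pt top_mid 0.74 [279.9, 199.4] [0.62000971 0.00452222 0.12      ]
top pt top_mid 0.55 [327.0, 194.7] [ 0.63366733 -0.12543702  0.12      ]
(660, 880, 3)
```

View pics/scene0.png

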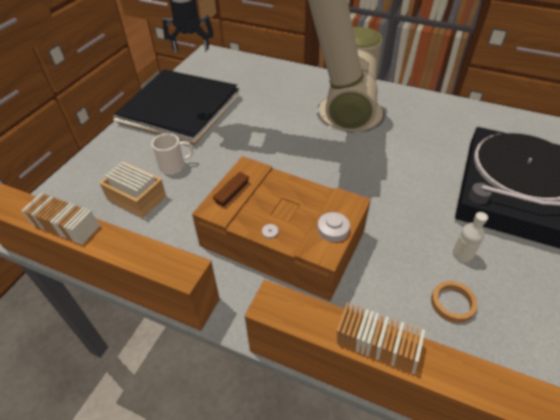

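```bash
ls pics
```

```text
rect1.png
scene0.png
scene1.png
top1.png
```

The scene view shows the chest from behind. There is a faint square outline near (286,208), the adapter is at (270,231), the brush at (231,188) and the weight at (333,226).

View pics/rect1.png

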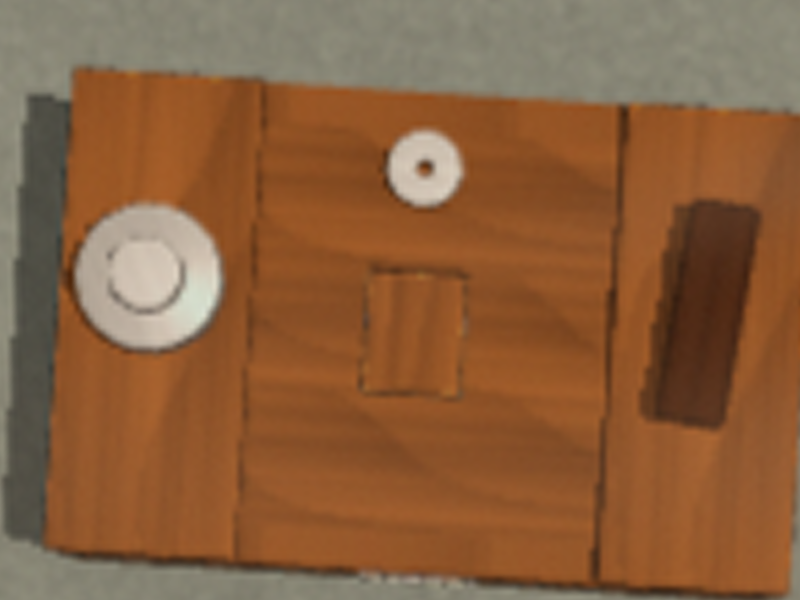

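```bash

python3 - <<'E'
from h import *
p=ctrl.grab_frame('scene')
X,Y=np.meshgrid(np.arange(.79,.46,-.0005),np.arange(.22,-.22,-.0005),indexing='ij')
P=np.stack([X,Y,0*X+.12],-1)@p['R'].T+p['t'];k=f(p)
w=cv2.remap(p['color'],(P[...,0]/P[...,2]*k+p['cx']).astype(np.float32),(P[...,1]/P[...,2]*k+p['cy']).astype(np.float32),cv2.INTER_CUBIC)
cv2.imwrite('pics/rects.png',w[:600,:800])
E
```

```text
(no output)
```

View pics/rects.png

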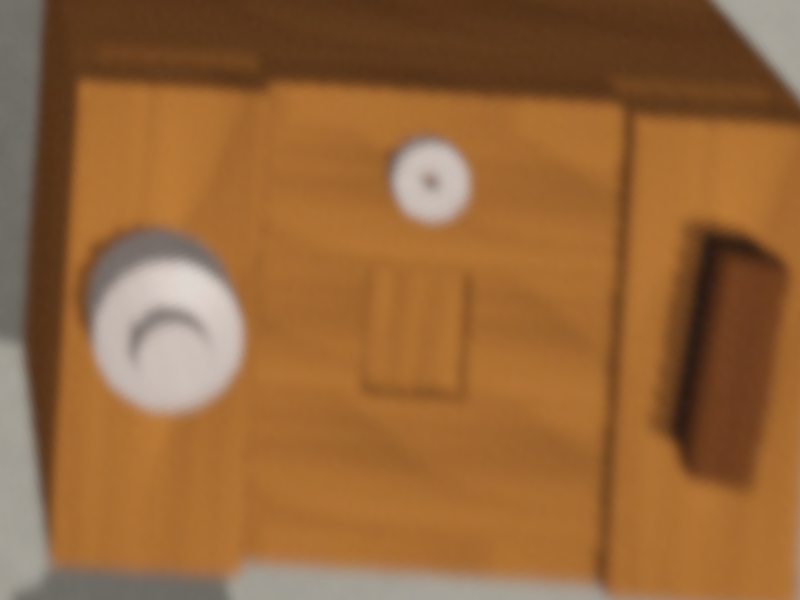

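View pics/top1.png

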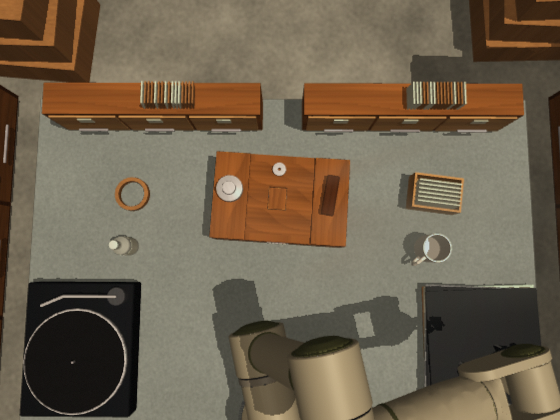

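In both rectified views the plate outline is centred at about (415,332), which is world (0.624, 0.012). That is about 8 mm to +y of the middle. The chest is yawed about -3.3°. I'll shut the fingers and move across high.

Request:
carry_out(
  commands=[
    [-0.1, 0, 0.2],
    [-0.25, 0, 0.55],
    [-0.45, 0, 0.95],
    [-0.45, 0, 0.95],
  ],
  jaw=0,
  newtons=40,
)

```text
invalid input
```

Request:
carry_out(
  commands=[
    [-0.1, 0, 0.2, 0],
    [-0.25, 0, 0.55, 0],
    [-0.45, 0, 0.95, 0],
    [-0.45, 0, 0.95, 0],
  ],
  jaw=0,
  newtons=40,
)

```text
t: 1.7
tool_pos: [0.3272, -0.3492, 0.2316]
tool_rot: [[0.434, 0.0, 0.901], [-0.901, 0.0, 0.434], [0.0, -1.0, 0.0]]
force: [-0.2, -0.7, 0.3]
width: 0.0122
```

Request:
carry_out(
  commands=[
    [-0.1, 0, 0.2, 0],
    [-0.25, 0, 0.55, 0],
    [-0.45, 0, 0.95, 0],
    [-0.45, 0, 0.95, 0],
  ],
)

```text
t: 2.2
tool_pos: [0.4264, -0.2275, 0.2313]
tool_rot: [[0.434, 0.0, 0.901], [-0.901, 0.0, 0.434], [0.0, -1.0, 0.0]]
force: [-0.4, -0.0, -0.1]
width: 0.0002
```

Request:
carry_out(
  commands=[
    [-0.1, 0, 0.2, 0],
    [-0.25, 0, 0.55, 0],
    [-0.45, 0, 0.95, 0],
    [-0.45, 0, 0.95, -0.1],
    [-0.45, 0, 0.95, -0.17],
    [-0.45, 0, 0.95, -0.25],
    [-0.45, 0, 0.95, -0.34],
    [-0.45, 0, 0.95, -0.34],
    [-0.45, 0, 0.95, -0.34],
    [-0.45, 0, 0.95, -0.34],
  ],
)

```text
t: 3.45
tool_pos: [0.5245, -0.1086, 0.2312]
tool_rot: [[0.998, -0.0, 0.061], [-0.061, -0.0, 0.998], [-0.0, -1.0, -0.0]]
force: [-1.0, 0.0, -0.1]
width: -0.0001
```

Request:
carry_out(
  commands=[
    [0.2, 0, 0.28, 0],
    [0.4, 0, 0.56, 0],
    [0.61, 0, 0.84, 0],
    [0.61, 0, 0.84, 0],
    [0.61, 0.2, 0.84, 0],
    [0.61, 0.4, 0.84, 0],
    [0.61, 0.55, 0.84, 0],
    [0.61, 0.6, 0.84, 0],
    [0.61, 0.6, 0.84, 0],
  ],
)

```text
t: 4.58
tool_pos: [0.6233, 0.0125, 0.1416]
tool_rot: [[0.998, 0.0, 0.06], [-0.06, -0.0, 0.998], [0.0, -1.0, -0.0]]
force: [-0.1, 0.8, -0.3]
width: -0.0006
```

```bash

python3 - <<'E'
from h import *
s=ctrl.state();print(s['t'],s['tool_pos'],s['force'])
p=ctrl.grab_frame('top');cv2.imwrite('pics/top2.png',cv2.resize(p['color'][120:280,180:380],None,fx=4,fy=4)[:600])
p=ctrl.grab_frame('scene');cv2.imwrite('pics/scene2.png',cv2.resize(p['color'][140:300,180:380],None,fx=4,fy=4)[:600])
E
```

```text
4.575 [0.62327574 0.012543   0.141602  ] [-0.11551279  0.81525203 -0.29212937]
```

View pics/scene2.png

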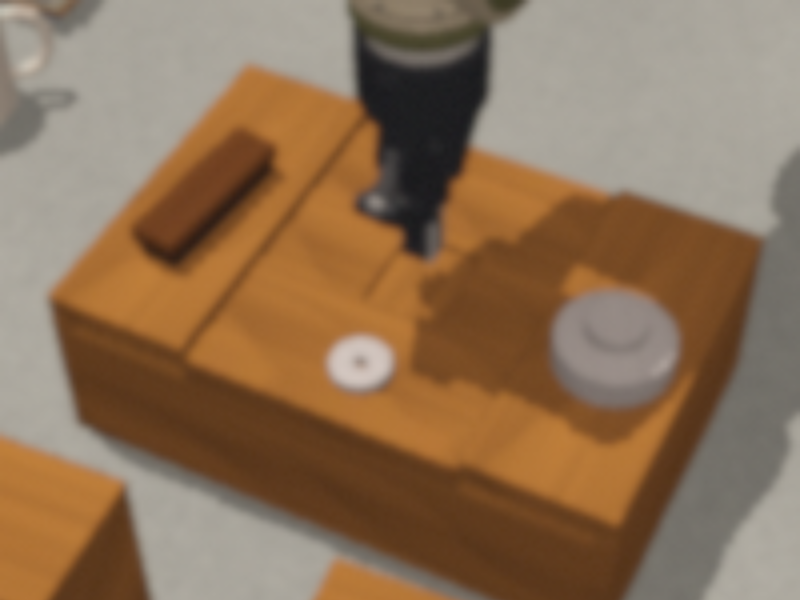

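The zoomed scene view shows the shut fingertips at about (425,255), just above the plate with its outline around them. I'll feel downward in small steps.

Request:
carry_out(
  commands=[
    [0, 0.05, 0, 0],
    [0, 0.1, 0, 0],
    [0, 0.13, 0, 0],
    [0, 0.145, 0, 0],
    [0, 0.145, 0, 0],
  ],
)

```text
t: 5.3
tool_pos: [0.6233, 0.0133, 0.1195]
tool_rot: [[0.998, -0.0, 0.058], [-0.058, 0.0, 0.998], [-0.0, -1.0, 0.0]]
force: [0.9, -0.1, 0.5]
width: -0.0001
```

Request:
carry_out(
  commands=[
    [0, 0.01, 0, 0],
    [0, 0.02, 0, 0],
    [0, 0.02, 0, 0],
  ],
)

```text
t: 5.68
tool_pos: [0.6235, 0.0133, 0.117]
tool_rot: [[0.998, 0.001, 0.058], [-0.058, -0.0, 0.998], [0.001, -1.0, -0.0]]
force: [0.7, 0.4, 3.9]
width: 0.0002
```

Request:
carry_out(
  commands=[
    [0, 0.01, 0, 0],
    [0, 0.01, 0, 0],
  ],
)

```text
t: 5.92
tool_pos: [0.6234, 0.0133, 0.1153]
tool_rot: [[0.998, 0.001, 0.058], [-0.058, -0.0, 0.998], [0.001, -1.0, -0.0]]
force: [0.0, 0.4, 3.6]
width: 0.0
```

Request:
carry_out(
  commands=[
    [0, 0.01, 0, 0],
    [0, 0.01, 0, 0],
  ],
)

```text
t: 6.18
tool_pos: [0.6234, 0.0133, 0.1133]
tool_rot: [[0.998, 0.0, 0.058], [-0.058, -0.0, 0.998], [0.0, -1.0, 0.0]]
force: [1.4, -0.3, 2.9]
width: -0.0
```

The plate gives under a low force. I'll keep pressing until it hits the stop.

Request:
carry_out(
  commands=[
    [0, 0.01, 0, 0],
    [0, 0.01, 0, 0],
  ],
)

```text
t: 6.42
tool_pos: [0.6236, 0.0133, 0.1123]
tool_rot: [[0.998, 0.001, 0.058], [-0.058, -0.0, 0.998], [0.001, -1.0, -0.0]]
force: [0.1, 0.5, 5.7]
width: -0.0001
```

Request:
carry_out(
  commands=[
    [0, 0.007, 0, 0],
    [0, 0.007, 0, 0],
  ],
)

```text
t: 6.68
tool_pos: [0.6237, 0.0133, 0.112]
tool_rot: [[0.998, 0.001, 0.058], [-0.058, -0.0, 0.998], [0.001, -1.0, -0.0]]
force: [0.1, 0.3, 9.3]
width: 0.0001
```

Request:
carry_out(
  commands=[
    [0, 0.007, 0, 0],
    [0, 0.007, 0, 0],
    [0, 0.007, 0, 0],
    [0, 0.007, 0, 0],
    [0, 0.007, 0, 0],
    [0, 0.007, 0, 0],
    [0, 0.007, 0, 0],
  ],
)

```text
t: 7.55
tool_pos: [0.6238, 0.0133, 0.1119]
tool_rot: [[0.998, 0.002, 0.058], [-0.058, -0.0, 0.998], [0.002, -1.0, -0.0]]
force: [-4.4, 1.4, 15.4]
width: 0.0004
```

```bash

python3 - <<'E'
from h import *
s=ctrl.state();print(s['t'],s['tool_pos'],s['force'])
p=ctrl.grab_frame('top');cv2.imwrite('pics/top3.png',cv2.resize(p['color'][130:280,180:380],None,fx=4,fy=4))
C=cloud(p);b=C[(C[...,2]>.08)&(C[...,2]<.11)&(abs(C[...,1])<.16)&(C[...,0]<.52)&(C[...,0]>.4)]
print(len(b),np.percentile(b[:,0],[2,50,98]) if len(b) else '')
E
```

```text
7.55 [0.62377461 0.0132677  0.11190232] [-4.4134464   1.40935812 15.39228269]
341 [0.45470393 0.46561369 0.48653319]
```

View pics/top3.png

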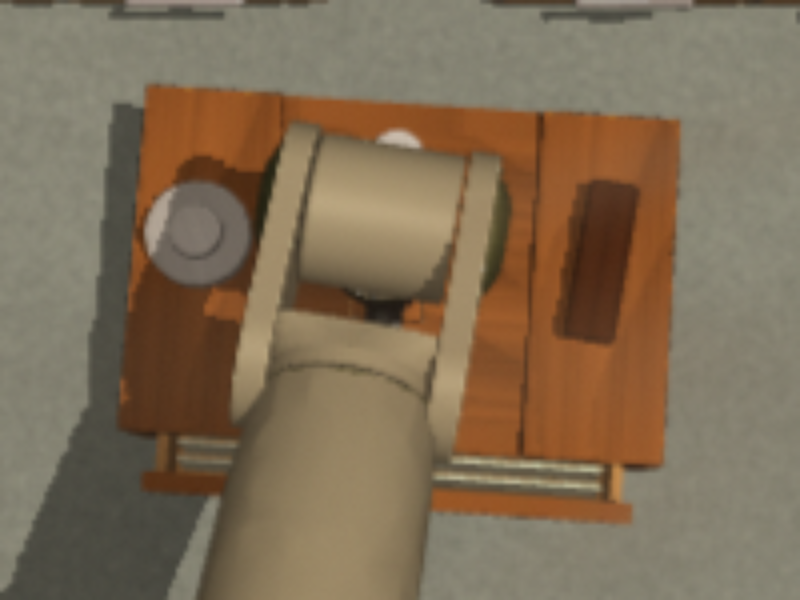

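The drawer is out, with its front edge along rows 480–520 and the cards showing. I'll lift straight up slowly, then retreat.

Request:
carry_out(
  commands=[
    [0, -0.02, 0, 0],
    [0, -0.04, 0, 0],
    [0, -0.06, 0, 0],
    [0, -0.09, 0, 0],
    [0, -0.15, 0, 0],
    [0, -0.3, 0, 0],
    [0, -0.5, 0, 0],
    [0, -0.7, 0, 0],
    [0, -0.85, 0, 0],
    [0, -0.85, 0, 0],
  ],
)

```text
t: 8.85
tool_pos: [0.6237, 0.0133, 0.2392]
tool_rot: [[0.998, 0.003, 0.058], [-0.058, -0.001, 0.998], [0.003, -1.0, -0.0]]
force: [-0.9, -0.3, -0.8]
width: -0.0001
```

Request:
carry_out(
  commands=[
    [-0.1, 0, -0.25, 0],
    [-0.3, 0, -0.6, 0],
    [-0.5, 0, -0.95, 0],
    [-0.5, 0, -0.95, 0],
  ],
)

```text
t: 9.35
tool_pos: [0.5383, -0.1272, 0.2365]
tool_rot: [[0.998, -0.002, 0.063], [-0.063, 0.0, 0.998], [-0.002, -1.0, 0.0]]
force: [0.3, 1.4, -0.2]
width: -0.0
```

Request:
carry_out(
  commands=[
    [-0.1, 0, -0.25, 0],
    [-0.3, 0, -0.6, 0],
    [-0.5, 0, -0.95, 0],
    [-0.5, 0, -0.95, 0],
  ],
)

```text
t: 9.85
tool_pos: [0.4557, -0.2645, 0.2365]
tool_rot: [[0.998, -0.001, 0.062], [-0.062, 0.001, 0.998], [-0.001, -1.0, 0.001]]
force: [0.3, 0.9, -0.8]
width: 0.0002
```

Request:
carry_out(
  commands=[
    [-0.1, 0, -0.25, 0],
    [-0.3, 0, -0.6, 0],
    [-0.3, 0, -0.8, 0],
    [-0.3, 0, -0.8, 0],
    [-0.3, 0, -0.8, 0],
  ],
)

```text
t: 10.48
tool_pos: [0.4061, -0.3783, 0.2369]
tool_rot: [[0.998, -0.0, 0.056], [-0.056, 0.001, 0.998], [-0.0, -1.0, 0.001]]
force: [-0.0, 0.1, 0.2]
width: -0.0003
```

```bash

python3 - <<'E'
from h import *
s=ctrl.state();print(s['t'],s['tool_pos'],s['force'],np.abs(s['joint_velocities']).max())
for n in('scene','top'):
    p=ctrl.grab_frame(n);cv2.imwrite(f'pics/{n}4.png',cv2.resize(p['color'][130:280,180:380],None,fx=4,fy=4));C=cloud(p)
    for th in['weight','brush','adapter','mug','cleaner','tape','cardbox']:
        for r in ctrl.cut_out(p,th)[:1]:
            m=r['pixels']&(p['depth']>0);print(n,th,round(r['score'],2),np.round(np.median(C[m],0),3))
    print(C[(C[...,2]>.12)&(C[...,2]<.13)&(abs(C[...,1])<.05)].shape)
b=C[(C[...,2]>.08)&(C[...,2]<.11)&(abs(C[...,1])<.16)&(C[...,0]<.52)&(C[...,0]>.4)]
print(len(b),np.percentile(b[:,0],[2,50,98]))
E
```

```text
10.475 [ 0.4060793 -0.3782732  0.2369105] [-0.01554151  0.14795947  0.1851155 ] 0.5888651196410661
scene weight 0.75 [0.66  0.146 0.153]
scene brush 0.55 [ 0.638 -0.125  0.152]
scene adapter 0.54 [0.706 0.009 0.129]
scene mug 0.65 [ 0.498 -0.415  0.064]
scene cleaner 0.94 [0.511 0.447 0.084]
scene tape 0.71 [0.652 0.447 0.024]
scene cardbox 0.96 [ 0.67  -0.421  0.066]
(2440, 3)
top weight 0.62 [0.644 0.141 0.153]
top adapter 0.61 [0.704 0.01  0.128]
top mug 0.81 [ 0.488 -0.438  0.038]
top cleaner 0.6 [0.491 0.438 0.099]
top tape 0.63 [0.649 0.448 0.023]
top cardbox 0.82 [ 0.645 -0.438  0.068]
(1572, 3)
616 [0.45548958 0.47014034 0.49820419]
```

View pics/top4.png

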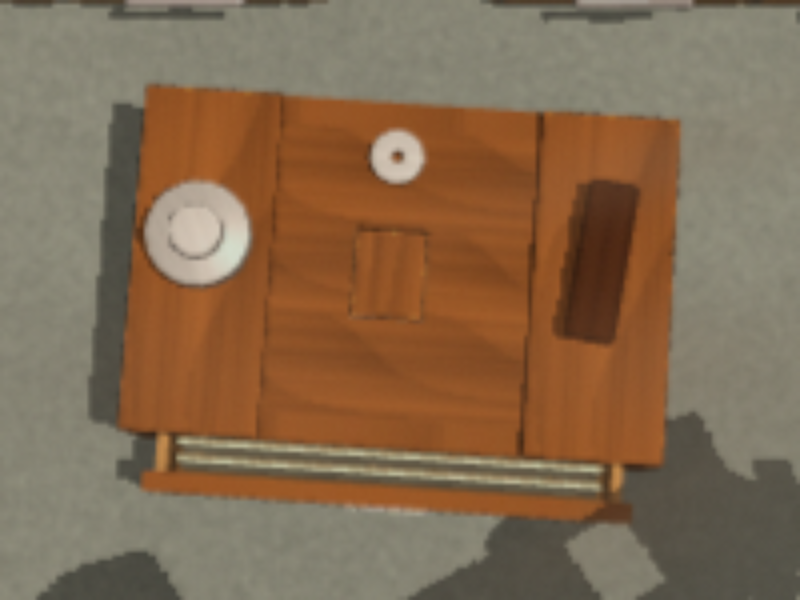

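View pics/scene4.png

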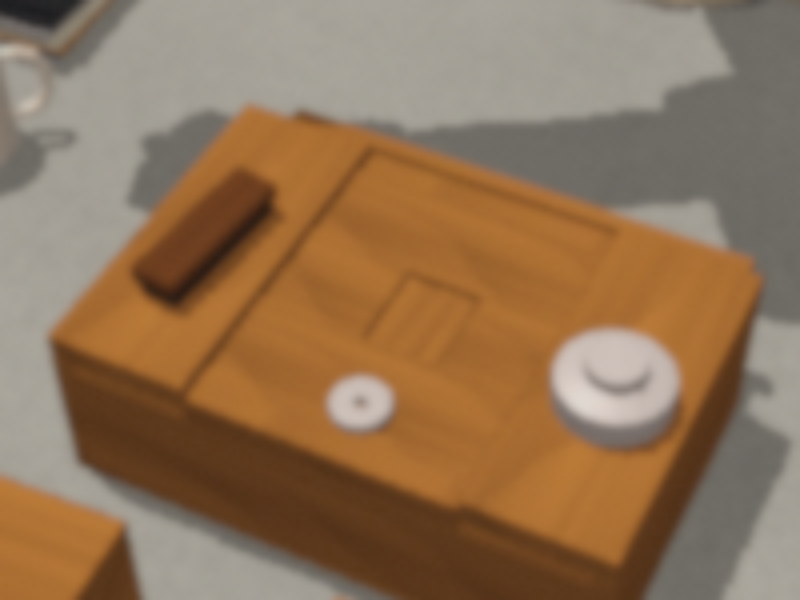

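The drawer stands fully open, with its front along rows 475–520 of the top view. The plate outline looks as it did before the press, nothing has moved, and the hand is clear.

```bash
python3 -c "
from station import ctrl
print(ctrl.job_done())"
```

```text
the job is handed in; nothing more can be done
None
```

The drawer is open and the job is handed in, with the robot clock at about 10.5 s of the 51 s allowed.

- **Press:** I found the plate by its outline at about (0.624, 0.012) and went straight to it, without feeling along the panel first. It gave at 3–6 N. I pressed it about 6 mm in, to its stop (fingertips at z 0.112 m, 15 N at most in the readings), and the drawer sprang out. I then lifted straight up and moved the hand away.
- **Drawer:** the last pictures show it out by about 40 mm.
- **Plate:** its outline looks the same as before the press, but I did not measure its height separately.
- **Other things:** the weight, adapter, mug, cleaner, tape and card box measure within about 2 mm of where they started, where I had both readings. The network missed the brush in the last top view. The scene view puts it within 1 mm, and both pictures show it in place.
- **Hand:** at hand-in it was clear of everything, the wrist force was about 0 N, and the gripper was empty.

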